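# Squeeze and turn off the safety cap of the vitamin tub

### The arm

A 7-joint arm with a two-finger parallel gripper is mounted at the origin on the work surface. World frame = base frame: x ahead of the robot, y to its left, z up, the work surface at z = 0. Lengths are in m, angles in rad, forces in N, time in s.
With the tool pointing down it reaches from about 0.4 to 0.875 m from the base axis. Payload 19.3 kg.
Tool frame: the origin (TCP) lies on the centre line of the jaws, within the pads' length; the fingertips stand 14 mm ahead of it and the grasp point (between the pads) lies 5 mm behind it; y points along the fingers, x is the direction in which the jaws open and shut, and the axes are right-handed (so a half turn about y gives the same grasp; the last joint's range is limited). The gripper opens to 85 mm and grips with 20 to 120 N. Pads are 22 mm wide; open, the fingers measure 114 mm over their backs; the gripper's body (76 mm by 85 mm) begins 54 mm behind the grasp point. The pads swing forward as they close: fully open they stand 13 mm farther back than shut.
Start: joints at [-1.394, 0.521, -0.036, 1.599, 0.021, 1.021, -0.113], TCP at [0.153, 0.606, 0.245] pointing down, gripper open.
Joint ranges: [-2.91, 2.91], [-0.3, 2.13], [-1.5, 1.42], [0.17, 2.43], [-1.26, 4.41], [0.16, 1.93], [-2.52, 2.52]. Speed limits (rad/s): [1.89, 1.89, 2.39, 2.39, 3.01, 3.01, 3.01].

### API

Orientations are given as [roll, pitch, yaw] about the fixed x, y, z axes, in that order (R = Rz(yaw) Ry(pitch) Rx(roll)).
In Python, from workcell import monitor, grab_frame, workorder gives the robot as it stands.
- The arm moves only by the tool drive_tool, never from a script. Its argument "steps" is one flat list of numbers, 5 for each row, row after row: the finger opening in mm, from 0 to 85.4, then the shift along the world's x, y, z in mm, then the turn about the world's z in degrees. In form: [fingers, tx, ty, tz, twist, fingers, tx, ty, tz, twist, ...]. A call has exactly 5 rows; each row shifts and turns the commanded pose from where the row before left it; what a row does not reach is not made up. A row lasts 1/12 s, in which the tool goes at most 41.7 mm and 7.16 degrees, less where a joint would pass 70% of its speed; a pose out of reach is approached as far as the arm can. A call is refused whole if a number of a shift passes 41.7 or a number of a turn 7.16, either way. A call with a gripper value outside its range is refused whole. The fingers move at their own pace and stop on an object; "grip_force" is the grip in N (left out, the last holds). Time passes only in rows, so rows that do not move let the fingers close, or fill a call up. It gives the time, the measured TCP pose, the force and the opening at its end, in the units of the state.
- monitor.observe(): the state, without advancing time (a new reading comes with each control period).
- grab_frame(name): name is "side" or "top" or "wrist"; returns a dict with "frame" (384x512x3 uint8, red, green, blue), "vertical_fov" (degrees; the focal length in pixels is half the picture's height over the tangent of half this angle, whatever the lens; pixels are square), "cx", "cy" (the principal point, pixels), "xyz" and "orientation" of the camera in the world. Camera axes: x right, y down, z forward; pixel columns grow to the right and rows downward; lengths in m; the calibration is good to about 2 mm. A picture is of the moment at which its call begins. There is no depth.
- workorder.job_done(): hands the job in, once; it reports no verdict.
The state is a dict: "clock": time; "qpos": joint angles; "qd": joint speeds; "joint_efforts": joint torques, N m; "position": TCP position; "tool_rot": TCP orientation; "force": force on the tool from outside, world axes, zero at the start; "moment": the same for the moment, N m; "grip_width": finger opening in m.
Only numpy, scipy, OpenCV 4.12 (cv2) and the standard library are available. Lean on these libraries where they do the work, as an engineer would, in place of code of your own. Each camera call takes 0.05 s, during which the arm holds its last target. There are 200 camera calls.

### The job

Open the vitamin tub that has the safety cap: squeeze the cap's two side tabs inward and, keeping them squeezed, turn the cap anticlockwise (seen from above) until it comes free of the neck, then lift it off. Set it down, do not drop it, so that it stands open side down in the upturned tiffin lid, and let go. Leave the other tub, the one with the plain round cap, alone.

Things in the scene. Friction and masses are not known exactly. Their poses are not given: they have to be found in the camera images.
- cap: Cap of the safety tub: white, loose, about 100 g, 34 mm tall, round body 46 mm across. Origin: centre of its open lower rim; z up. Squeeze tabs at its +y and -y sides, 59 mm over both at rest, 48 fully squeezed, where they bottom and a 30 to 60 N grip holds the cap. Squeezed, it turns only anticlockwise from above (yaw grows); past 40 degrees it lifts off; 55 to 75 is best, past 140 it catches.
- tab_a (a joint): How far the cap's +y tab is in, m: 0 at rest, 0.0055 fully in; springs back (2 to 6 N). Its outer face is a flat pad square to y, 29.5 mm from the cap's axis at rest, 22 mm wide along x, from 12 to 33 mm above the cap's origin. Below it an 8 mm wide tooth catches between stops on the tub: until both tabs are in by over 4 mm the cap cannot turn.
- tab_b (a joint): The same for the tab on the cap's -y side, its mirror image: 0 at rest, 0.0055 fully squeezed in.
- tub: Safety tub, white, 66 mm across, fixed in a wooden holder 90 x 90 x 14 mm on the desk. Origin under the holder's centre, on the desk; z up. Shoulder 72 mm high with stops up to 81 mm high, 32 mm off the axis along y; neck 28 mm across, ending 103 mm high. The closed cap's origin is 74 mm above this origin, its top 108 mm; both then have the same yaw. It may stand left or right.
- tiffin_lid: The tiffin lid, a shallow round aluminium dish lying upside down (open side up) on the desk, loose, 150 g. Outer diameter 144 mm at the rim, 10 mm high, floor 136 mm across and 3 mm thick. Origin at the centre of its underside.
- plain_tub: The other tub, a bystander: the same white tub and holder, but with a plain round cap 54 mm across without tabs, top 101 mm above the desk. Fixed. Origin under the holder's centre.
Not all that is in view belongs to the job. What is meant by the cap is not yellow, and is the smaller of those in its own colour. Of the things that look like the tiffin_lid, take the one that is nearest to the robot's base at the start.

How it is judged:
By the outcome, as a careful person would: the job done as asked, in the order asked, and still so for the second after the job is handed in, with the robot touching nothing.
It also fails if it takes over 45 s, if anything falls off the work surface, if the arm or the gripper's body presses on something with over 40 N, if the wrist force passes 120 N, or if a joint passes its speed limit or range.

## Working session

There is one attempt and no reset: what is moved stays moved. The work goes in short steps, Python scripts to look and compute and a tool call to move; the robot and the scene stay as the last step left them, time stands still between calls to the robot, and variables do not carry over. Pictures are saved under pics/ and viewed, about 8 in all and at most 12, crops included, and the job is handed in when it is done.

Besides the shell and the picture viewer there is one more tool, called after "Request:" as a command line: name --argument value ..., lists and objects as JSON in quotes. drive_tool: Moves the arm, as the interface text tells. Its arguments: {"type":"object","properties":{"steps":{"type":"array"},"grip_force":{"type":"number"}},"required":["steps"]}

```bash
mkdir -p pics; cat > h.py <<'E'
import numpy as np, cv2, pickle
from scipy.spatial.transform import Rotation as R
from workcell import monitor, grab_frame, workorder
def cam(n,save=None):
    f=grab_frame(n)
    if save: cv2.imwrite('pics/'+save+'.png',f['frame'][:,:,::-1]); pickle.dump(f,open('pics/'+save+'.pkl','wb'))
    return f
def K(f):
    h,w=f['frame'].shape[:2]; return h/2/np.tan(np.radians(f['vertical_fov'])/2)
def rot(o):
    o=np.array(o,float)
    return o if o.shape==(3,3) else R.from_euler('xyz',o).as_matrix()
def toplane(f,u,v,z):
    d=rot(f['orientation'])@np.array([(u-f['cx'])/K(f),(v-f['cy'])/K(f),1]); p=np.array(f['xyz'])
    return p+d*(z-p[2])/d[2]
def proj(f,P):
    q=rot(f['orientation']).T@(np.array(P)-np.array(f['xyz'])); return f['cx']+K(f)*q[0]/q[2], f['cy']+K(f)*q[1]/q[2]
E
python3 - <<'E'
from h import *
for n in ('top','side'):
    f=cam(n,n+'0'); print(n,{k:v for k,v in f.items() if k!='frame'})
print(monitor.observe())
a=cv2.imread('pics/top0.png');cv2.imwrite('pics/top0b.png',cv2.resize(a,(800,600),interpolation=cv2.INTER_CUBIC))
E
```

```text
top {'vertical_fov': 48.84251242194574, 'cx': 265.17169083372255, 'cy': 194.41355143259855, 'xyz': array([ 0.54902014, -0.06917468,  1.0837374 ]), 'orientation': array([-3.09158644,  0.02421817, -1.57019586])}
side {'vertical_fov': 54.980930107915434, 'cx': 255.9728338045595, 'cy': 188.76520018851605, 'xyz': array([0.30261054, 0.69384363, 0.65237145]), 'orientation': array([-2.16483524, -0.02509194, -2.74891811])}
{'clock': 0.1, 'qpos': array([-1.39420188,  0.52194772, -0.03631001,  1.5999013 ,  0.02119499,
        1.02111715, -0.1127947 ]), 'qd': array([-3.08360226e-04, -6.59791682e-04,  1.32039511e-04, -1.97940215e-03,
        9.01601299e-04,  7.42373552e-04,  6.99629911e-05]), 'joint_efforts': array([ 4.03685728e-03, -9.28481984e+01,  1.98429778e+00, -3.70526075e+01,
        1.82407483e-02,  5.22593851e-03, -1.17629239e-05]), 'position': array([0.15265886, 0.60579297, 0.24480545]), 'tool_rot': array([-1.57086919e+00,  9.86061686e-04,  1.32397754e+00]), 'force': array([ 0.27394564, -0.53465821, -0.13784171]), 'moment': array([ 0.04387903,  0.00321661, -0.00943167]), 'grip_width': 0.08543464619880921}
```

View pics/top0b.png

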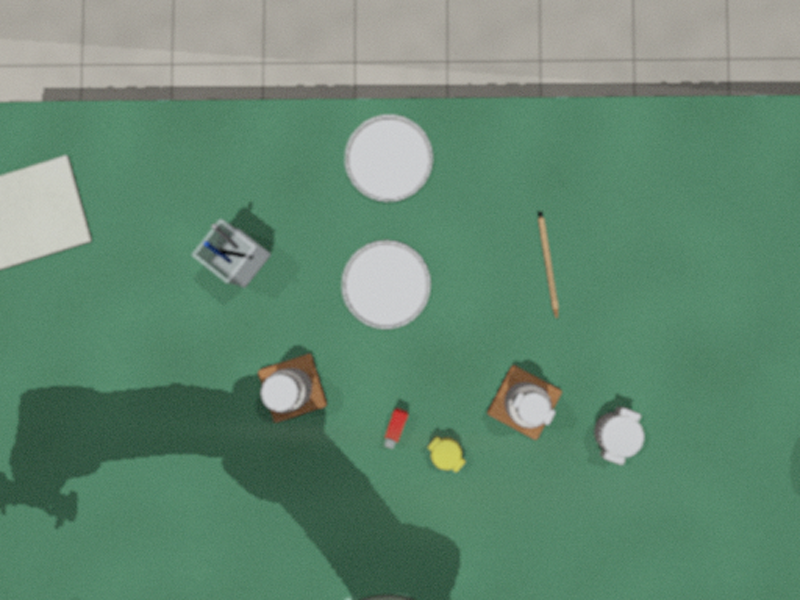

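View pics/side0.png

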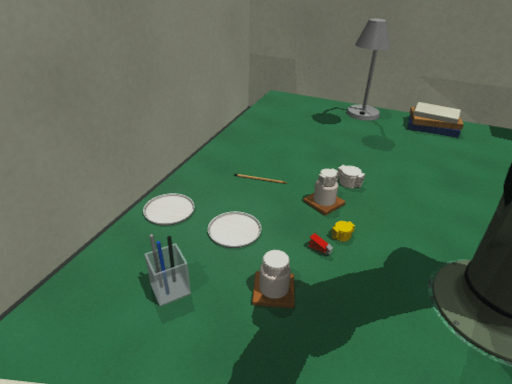

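```bash
python3 - <<'E'
from h import *
f=pickle.load(open('pics/top0.pkl','rb'))
s=.64
for n,u,v,z in (('captop',533,407,.108),('tabA',519,401,.105),('tabB',548,413,.105),('hol1',516,365,.014),('hol2',560,390,.014),('hol3',538,438,.014),('hol4',489,411,.014),('lid',386.5,284,.01),('plaintop',283,392,.101),('decoycap',622,436,.034),('farlid',389,158,.01)):
    print(n,toplane(f,u*s,v*s,z).round(4))
a=cv2.imread('pics/top0.png')[215:300,300:360]
g=cv2.imread('pics/top0.png')
c=[g[225:290,305:370],pickle.load(open('pics/side0.pkl','rb'))['frame'][160:220,295:355,::-1]]
cv2.imwrite('pics/crop.png',np.hstack([cv2.resize(x,(400,400),interpolation=cv2.INTER_CUBIC) for x in c]))
E
```

```text
captop [ 0.4467 -0.2191  0.108 ]
tabA [ 0.4551 -0.1991  0.105 ]
tabB [ 0.4377 -0.2413  0.105 ]
hol1 [ 0.5039 -0.2068  0.014 ]
hol2 [ 0.4641 -0.2768  0.014 ]
hol3 [ 0.3877 -0.2411  0.014 ]
hol4 [ 0.4303 -0.1632  0.014 ]
lid [0.6351 0.0023 0.01  ]
plaintop [0.467  0.1499 0.101 ]
decoycap [ 0.3943 -0.3687  0.034 ]
farlid [ 0.8432 -0.0012  0.01  ]
```

View pics/crop.png

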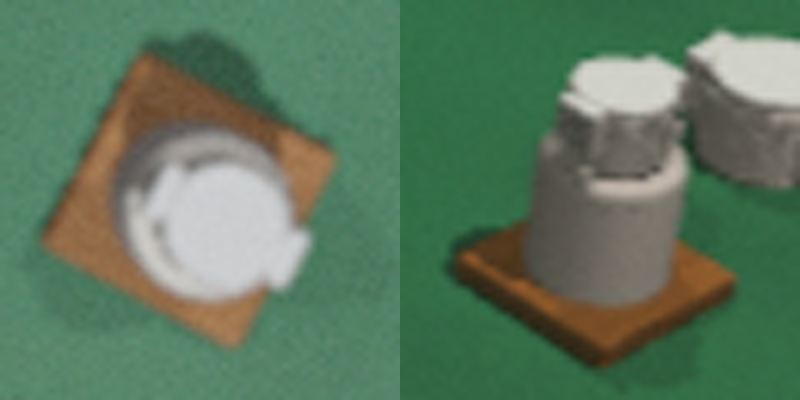

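Request:
drive_tool --steps '[85,23,-27,0,-6.5,85,23,-27,0,-6.5,85,23,-27,0,-6.5,85,23,-27,0,-6.5,85,23,-27,0,-6.5]' --grip_force 45

```text
clock: 0.52
position: [0.2685, 0.4694, 0.2451]
tool_rot: [-1.571, 0.0, 0.751]
force: [0.8, 0.3, -0.5]
grip_width: 0.0849
```

Request:
drive_tool --steps '[85,23,-27,0,-6.5,85,23,-27,0,-6.5,85,23,-27,0,-6.5,85,23,-27,0,-6.5,85,23,-27,0,-6.5]'

```text
clock: 0.93
position: [0.3835, 0.3345, 0.2453]
tool_rot: [-1.571, 0.0, 0.184]
force: [-0.2, 0.5, 0.3]
grip_width: 0.0845
```

Request:
drive_tool --steps '[85,23,-27,0,-6.5,85,23,-27,0,-6.5,85,23,-27,0,-6.5,85,23,-27,0,-6.5,85,23,-27,0,-6.5]'

```text
clock: 1.35
position: [0.4985, 0.1996, 0.2453]
tool_rot: [-1.571, 0.0, -0.383]
force: [0.3, 0.7, 0.5]
grip_width: 0.0851
```

```bash
python3 - <<'E'
from h import *
s=monitor.observe();print(s['clock'],s['qpos'].round(2),s['position'].round(4),s['tool_rot'].round(3))
E
```

```text
1.35 [-0.85  0.42  0.48  1.85 -0.24  0.93 -0.64] [0.4985 0.1996 0.2453] [-1.571  0.    -0.383]
```

Request:
drive_tool --steps '[85,-3.5,-28,0,-6.5,85,-3.5,-28,0,-6.5,85,-3.5,-28,0,-6.5,85,-3.5,-28,0,-6.5,85,-3.5,-28,0,-6.5]'

```text
clock: 1.77
position: [0.4797, 0.0597, 0.2452]
tool_rot: [-1.571, 0.0, -0.951]
force: [1.0, -1.2, 0.4]
grip_width: 0.0851
```

Request:
drive_tool --steps '[85,-3.5,-28,0,-6.5,85,-3.5,-28,0,-6.5,85,-3.5,-28,0,-6.5,85,-3.5,-28,0,-6.5,85,-3.5,-28,0,-6.5]'

```text
clock: 2.18
position: [0.4622, -0.0801, 0.2453]
tool_rot: [-1.571, 0.0, -1.518]
force: [1.2, 0.3, 0.4]
grip_width: 0.0851
```

Request:
drive_tool --steps '[85,-3.5,-28,0,-6.5,85,-3.5,-28,0,-6.5,85,-3.5,-28,0,-6.5,85,-3.5,-28,0,-6.5,85,-3.5,-28,0,-6.5]'

```text
clock: 2.6
position: [0.4448, -0.2201, 0.2452]
tool_rot: [-1.571, 0.0, -2.085]
force: [-0.2, -0.5, 0.7]
grip_width: 0.0847
```

```bash
python3 - <<'E'
from h import *
f=cam('wrist','w1'); s=monitor.observe();print(s['clock'],s['qpos'].round(2),s['position'].round(4),s['tool_rot'].round(3))
print({k:v for k,v in f.items() if k!='frame'}, proj(f,[.446,-.221,.108]))
E
```

```text
2.65 [-0.35  0.48  0.97  1.96 -0.49  0.95 -1.24] [ 0.4437 -0.2249  0.2457] [-1.569e+00 -2.000e-03 -2.098e+00]
{'vertical_fov': 61.15312561841563, 'cx': 251.43756291007517, 'cy': 191.82485747088575, 'xyz': array([ 0.50104243, -0.25288419,  0.37342574]), 'orientation': array([ 2.88131550e+00,  2.88468600e-04, -2.08425349e+00])} (np.float64(250.65173252601477), np.float64(183.67488958017805))
```

View pics/w1.png

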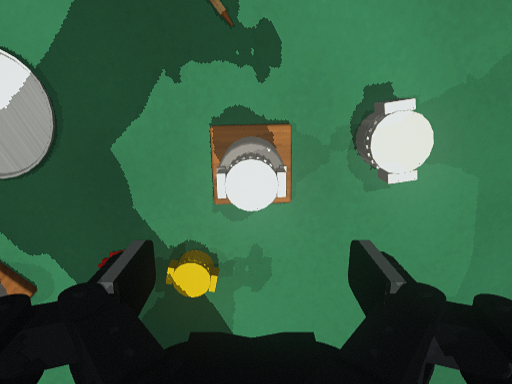

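```bash
python3 - <<'E'
from h import *
f=cam('wrist','w2'); s=monitor.observe();print(s['clock'],s['position'].round(4),s['tool_rot'].round(4))
I=f['frame']; m=(I.min(2)>200).astype(np.uint8); m[:150]=0;m[225:]=0;m[:,:200]=0;m[:,305:]=0
n,l,st,c=cv2.connectedComponentsWithStats(m);print(st,c.round(1))
disc=cv2.morphologyEx(m,cv2.MORPH_OPEN,cv2.getStructuringElement(cv2.MORPH_ELLIPSE,(41,41)))
p=np.argwhere(disc)[:,::-1];print(len(p),p.min(0),p.max(0));cc=(p.min(0)+p.max(0))/2;print(cc,toplane(f,*cc,.108).round(4))
h=(I[:,:,0].astype(int)-I[:,:,2]>40)&(I[:,:,0].astype(int)>I[:,:,1]+20);h[:110]=0;h[215:]=0;h[:,:200]=0;h[:,305:]=0
q=np.argwhere(h)[:,::-1].astype(np.float32);r=cv2.minAreaRect(q);print(r,[toplane(f,*x,.014).round(4) for x in cv2.boxPoints(r)])
s=monitor.observe();print(s['position'].round(4),s['tool_rot'].round(4), np.array(f['xyz']),f['orientation'])
E
```

```text
2.7 [ 0.444  -0.2227  0.2454] [-1.5701e+00 -1.9000e-03 -2.0891e+00]
[[     0      0    512    384 194099]
 [   262    151      2      1      2]
 [   251    159      1      1      1]
 [   236    160      1      1      1]
 [   211    161     70     51   2500]
 [   258    162      2      2      3]
 [   225    167      1      1      1]
 [   264    166      1      1      1]] [[255.6 191.6]
 [262.5 151. ]
 [251.  159. ]
 [236.  160. ]
 [245.4 186.4]
 [258.7 162.3]
 [225.  167. ]
 [264.  166. ]]
2050 [220 161] [271 211]
[245.5 186. ] [ 0.4453 -0.2214  0.108 ]
((246.37057495117188, 165.2651824951172), (77.69786834716797, 80.33576965332031), 87.70938873291016) [array([ 0.5045, -0.2029,  0.014 ]), array([ 0.4636, -0.2801,  0.014 ]), array([ 0.3845, -0.241 ,  0.014 ]), array([ 0.4279, -0.1587,  0.014 ])]
[ 0.444  -0.2227  0.2454] [-1.5701e+00 -1.9000e-03 -2.0891e+00] [ 0.4994067  -0.25808889  0.37399214] [ 2.88306096e+00 -1.77849336e-03 -2.09760921e+00]
```

Request:
drive_tool --steps '[85,0,-2,-20,0.3,85,0,0,-20,0,85,0,0,-20,0,85,0,0,-20,0,85,0,0,-10,0]'

```text
clock: 3.12
position: [0.4446, -0.2201, 0.1533]
tool_rot: [-1.573, -0.0, -2.073]
force: [-0.5, -0.1, -0.7]
grip_width: 0.085
```

Request:
drive_tool --steps '[85,0,0,-8,0,85,0,0,0,0,85,0,0,0,0,85,0,0,0,0,85,0,0,0,0]'

```text
clock: 3.53
position: [0.4456, -0.221, 0.148]
tool_rot: [-1.57, 0.0, -2.074]
force: [0.8, -1.2, -0.2]
grip_width: 0.0852
```

```bash
python3 - <<'E'
from h import *
f=cam('wrist','w3'); s=monitor.observe();print(s['clock'],s['position'].round(4),s['tool_rot'].round(4))
I=f['frame']; 
print(proj(f,[.4453,-.2214,.108]))
E
```

```text
3.5833 [ 0.4456 -0.221   0.148 ] [-1.5697e+00  4.0000e-04 -2.0739e+00]
(np.float64(250.73413380445223), np.float64(227.5677451847593))
```

View pics/w3.png

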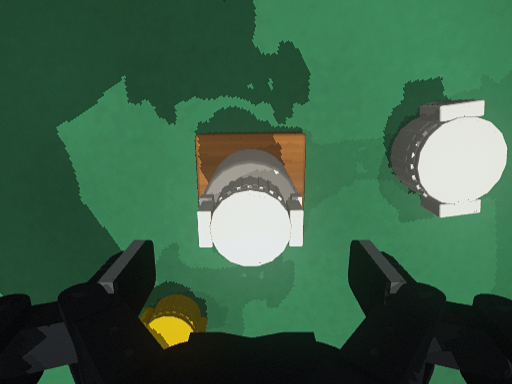

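Request:
drive_tool --steps '[85,0,0,-15,-0.5,85,0,0,-15,0,85,0,0,-12,0,85,0,0,-9,0,85,0,0,0,0]'

```text
clock: 4.0
position: [0.4447, -0.2208, 0.0951]
tool_rot: [-1.572, -0.0, -2.083]
force: [-1.0, -0.3, -0.8]
grip_width: 0.0851
```

Request:
drive_tool --steps '[62,0,0,0,0,62,0,0,0,0,62,0,0,0,0,62,0,0,0,0,62,0,0,0,0]'

```text
clock: 4.42
position: [0.4454, -0.2209, 0.0966]
tool_rot: [-1.57, 0.0, -2.083]
force: [0.4, -0.3, -0.4]
grip_width: 0.0621
```

Request:
drive_tool --steps '[56,0,0,0,0,52,0,0,0,0,48,0,0,0,0,44,0,0,0,0,40,0,0,0,0]' --grip_force 45

```text
clock: 4.83
position: [0.4456, -0.2211, 0.0971]
tool_rot: [-1.57, 0.001, -2.083]
force: [-3.2, 3.8, 24.1]
grip_width: 0.0464
```

Request:
drive_tool --steps '[40,0,0,0,0,40,0,0,0,0,40,0,0,0,0,40,0,0,0,0,40,0,0,0,0]'

```text
clock: 5.25
position: [0.4455, -0.2211, 0.0971]
tool_rot: [-1.57, 0.001, -2.083]
force: [-3.5, 2.6, 23.5]
grip_width: 0.0462
```

```bash
python3 - <<'E'
from h import *
f=cam('wrist','w4'); s=monitor.observe();print(s['clock'],s['qpos'].round(2),s['position'].round(4),s['tool_rot'].round(4),s['force'],s['moment'],s['grip_width'])
g=cam('side','s4')
a=cv2.resize(f['frame'][130:384,120:390,::-1],(400,400));b=cv2.resize(g['frame'][120:220,280:380,::-1],(400,400),interpolation=cv2.INTER_CUBIC)
cv2.imwrite('pics/c4.png',np.hstack([a,b]))
E
```

```text
5.3 [-0.15  0.68  0.7   2.07 -0.74  0.65 -1.03] [ 0.4455 -0.2211  0.0971] [-1.5699e+00  9.0000e-04 -2.0830e+00] [-4.49713082  3.60132738 23.03888231] [0.74148211 0.79927619 0.07148026] 0.046162386662855125
```

View pics/c4.png

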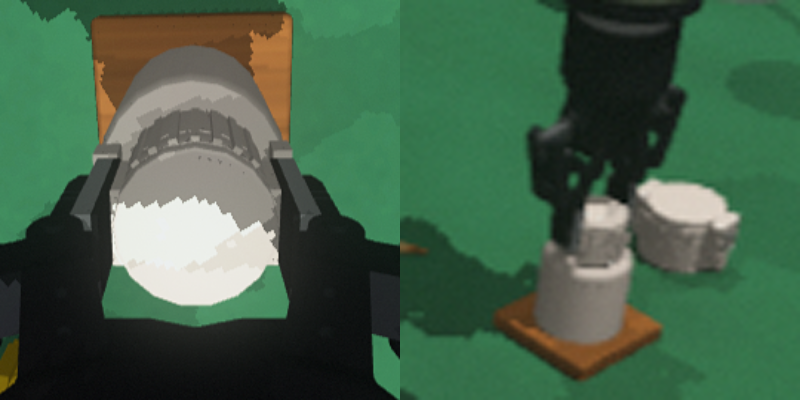

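Request:
drive_tool --steps '[40,0,0,0.5,0,40,0,0,0.5,0,40,0,0,0,0,40,0,0,0,0,40,0,0,0,0]'

```text
clock: 5.77
position: [0.4453, -0.2209, 0.0974]
tool_rot: [-1.571, 0.0, -2.083]
force: [-1.1, 1.2, 6.9]
grip_width: 0.0459
```

Request:
drive_tool --steps '[40,0,0,0.2,2,40,0,0,0,3,40,0,0,0,3,40,0,0,0,3,40,0,0,0,3]'

```text
clock: 6.18
position: [0.4455, -0.2209, 0.0975]
tool_rot: [-1.57, -0.0, -1.836]
force: [2.5, 0.5, -0.3]
grip_width: 0.0456
```

```bash
python3 - <<'E'
from h import *
s=monitor.observe();print(s['clock'],s['qpos'].round(2),s['position'].round(4),s['tool_rot'].round(4),s['force'],s['moment'],s['grip_width'])
f=cam('wrist','w5')
cv2.imwrite('pics/c5.png',f['frame'][100:384,100:410,::-1])
E
```

```text
6.1833 [-0.11  0.66  0.63  2.07 -0.67  0.62 -0.85] [ 0.4455 -0.2209  0.0975] [-1.5703 -0.     -1.8358] [ 2.48087145  0.49038747 -0.34993436] [ 0.12316663 -0.46151097 -0.06292859] 0.04558504504832006
```

View pics/c5.png

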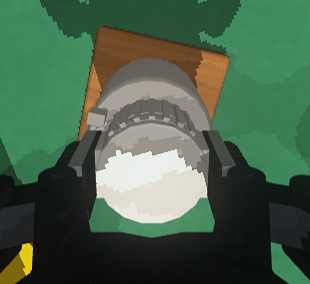

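Request:
drive_tool --steps '[40,0,0,0,4,40,0,0,0,4,40,0,0,0,4,40,0,0,0,4,40,0,0,0,4]'

```text
clock: 6.65
position: [0.4458, -0.2206, 0.0975]
tool_rot: [-1.57, 0.0, -1.487]
force: [2.9, 2.8, -0.1]
grip_width: 0.0458
```

Request:
drive_tool --steps '[40,0,0,0,4,40,0,0,0,4,40,0,0,0,4,40,0,0,0,4,40,0,0,0,4]'

```text
clock: 7.07
position: [0.4455, -0.2196, 0.0975]
tool_rot: [-1.57, 0.002, -1.138]
force: [2.2, 11.4, 6.7]
grip_width: 0.0459
```

Request:
drive_tool --steps '[40,0,0,0,4,40,0,0,0,4,40,0,0,0,2,40,0,0,0,0,40,0,0,0,0]'

```text
clock: 7.48
position: [0.4459, -0.2191, 0.0977]
tool_rot: [-1.569, 0.002, -0.966]
force: [2.9, 15.2, 12.1]
grip_width: 0.0457
```

Request:
drive_tool --steps '[40,0,0,2,0,40,0,0,2,0,40,0,0,2,0,40,0,0,2,0,40,0,0,0,0]'

```text
clock: 7.9
position: [0.4451, -0.2197, 0.1051]
tool_rot: [-1.571, 0.002, -0.966]
force: [2.0, 8.3, -1.0]
grip_width: 0.0455
```

```bash
python3 - <<'E'
from h import *
s=monitor.observe();print(s['clock'],s['qpos'].round(2),s['position'].round(4),s['tool_rot'].round(4),s['force'],s['moment'],s['grip_width'])
f=cam('wrist','w6');g=cam('side','s6')
a=cv2.resize(f['frame'][130:384,120:390,::-1],(400,400));b=cv2.resize(g['frame'][120:220,280:380,::-1],(400,400),interpolation=cv2.INTER_CUBIC)
cv2.imwrite('pics/c6.png',np.hstack([a,b]))
E
```

```text
7.9 [ 0.04  0.58  0.41  2.06 -0.41  0.58 -0.23] [ 0.4451 -0.2197  0.1051] [-1.5709  0.0022 -0.9663] [ 2.04898313  8.26964487 -1.0232782 ] [ 1.65781857 -0.29033408 -0.02320644] 0.045521032727996555
```

View pics/c6.png

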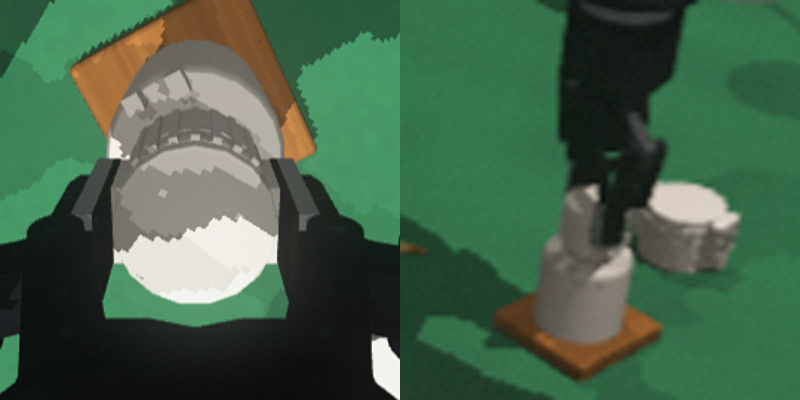

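Request:
drive_tool --steps '[40,0,1,5,0,40,0,0,6,0,40,0,0,6,0,40,0,0,6,0,40,0,0,6,0]'

```text
clock: 8.42
position: [0.4451, -0.2202, 0.1353]
tool_rot: [-1.571, -0.0, -0.966]
force: [-1.0, -0.2, -1.5]
grip_width: 0.0457
```

Request:
drive_tool --steps '[40,0,0,12,0,40,0,0,15,0,40,0,0,15,0,40,0,0,10,0,40,0,0,0,0]'

```text
clock: 8.83
position: [0.4459, -0.2204, 0.1884]
tool_rot: [-1.569, -0.002, -0.966]
force: [0.9, -0.0, -1.7]
grip_width: 0.0456
```

```bash
python3 - <<'E'
from h import *
s=monitor.observe();print(s['clock'],s['position'].round(4),s['tool_rot'].round(4),s['force'],s['grip_width'])
f=cam('wrist','w7');g=cam('side','s7');t=cam('top','t7')
a=cv2.resize(f['frame'][130:384,120:390,::-1],(400,400));b=cv2.resize(g['frame'][80:240,250:410,::-1],(400,400),interpolation=cv2.INTER_CUBIC)
cv2.imwrite('pics/c7.png',np.hstack([a,b]))
for fn in ('t7','top0'):   # lid fit in top view
    t=pickle.load(open(f'pics/{fn}.pkl','rb'))
    I=t['frame'];m=((I.max(2).astype(int)-I.min(2)<30)&(I.mean(2)>110)).astype(np.uint8);m[:148]=0;m[215:]=0;m[:,:205]=0;m[:,290:]=0
    m=cv2.morphologyEx(m,cv2.MORPH_OPEN,np.ones((5,5)))
    c=max(cv2.findContours(m,0,1)[0],key=cv2.contourArea);e=cv2.fitEllipse(c);print(fn,e,toplane(t,*e[0],.009).round(4))
E
```

```text
8.8333 [ 0.4459 -0.2204  0.1884] [-1.5689 -0.0021 -0.9662] [ 0.85283784 -0.03458555 -1.72381044] 0.04564785472943696
t7 ((246.54234313964844, 181.3958282470703), (55.88492965698242, 56.89126205444336), 49.193359375) [0.6361 0.0045 0.009 ]
top0 ((246.66432189941406, 181.737060546875), (56.542213439941406, 57.007476806640625), 66.54396057128906) [0.6352 0.0042 0.009 ]
```

View pics/c7.png

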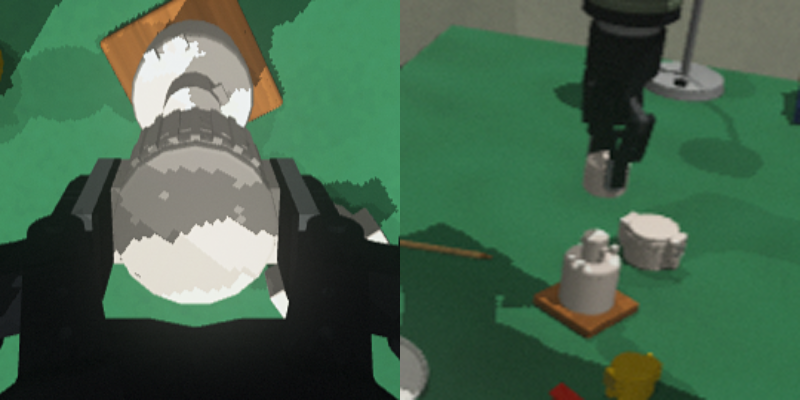

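Request:
drive_tool --steps '[40,10,12,0,0,40,13,15,0,0,40,13,15,0,0,40,13,15,0,0,40,13,15,0,0]'

```text
clock: 9.4
position: [0.5073, -0.1471, 0.1855]
tool_rot: [-1.572, 0.001, -0.966]
force: [0.2, 0.5, -0.1]
grip_width: 0.0454
```

Request:
drive_tool --steps '[40,13,15,0,0,40,13,15,0,0,40,13,15,0,0,40,13,15,0,0,40,13,15,0,0]'

```text
clock: 9.82
position: [0.5723, -0.0721, 0.1854]
tool_rot: [-1.572, 0.001, -0.966]
force: [-0.4, 0.2, -1.1]
grip_width: 0.0457
```

Request:
drive_tool --steps '[40,13,16,-6,0,40,13,16,-12,0,40,13,16,-15,0,40,13,16,-15,0,40,11,14,-15,0]'

```text
clock: 10.23
position: [0.6354, 0.0063, 0.1215]
tool_rot: [-1.572, 0.001, -0.966]
force: [0.6, 0.1, -0.7]
grip_width: 0.046
```

Request:
drive_tool --steps '[40,0,0,-15,0,40,0,0,-15,0,40,0,0,-15,0,40,0,0,-15,0,40,0,0,-10,0]'

```text
clock: 10.65
position: [0.6341, 0.0049, 0.0509]
tool_rot: [-1.573, 0.001, -0.966]
force: [-0.4, -1.0, -0.6]
grip_width: 0.0459
```

Request:
drive_tool --steps '[40,0,0,-6,0,40,0,0,-6,0,40,0,0,-4,0,40,0,0,0,0,40,0,0,0,0]'

```text
clock: 11.07
position: [0.6354, 0.005, 0.0378]
tool_rot: [-1.571, -0.0, -0.966]
force: [-0.1, 0.3, -0.9]
grip_width: 0.0461
```

```bash
python3 - <<'E'
from h import *
s=monitor.observe();print(s['clock'],s['position'].round(4),s['tool_rot'].round(4),s['force'],s['grip_width'])
f=cam('wrist','w8')
g=cam('side','s8')
a=cv2.resize(f['frame'][:,:,::-1],(400,400));b=cv2.resize(g['frame'][140:270,170:300,::-1],(400,400),interpolation=cv2.INTER_CUBIC)
cv2.imwrite('pics/c8.png',np.hstack([a,b]))
E
```

```text
11.0667 [0.6354 0.005  0.0378] [-1.5705e+00 -2.0000e-04 -9.6600e-01] [-0.10159031  0.28693392 -0.85485898] 0.04613509161530633
```

View pics/c8.png

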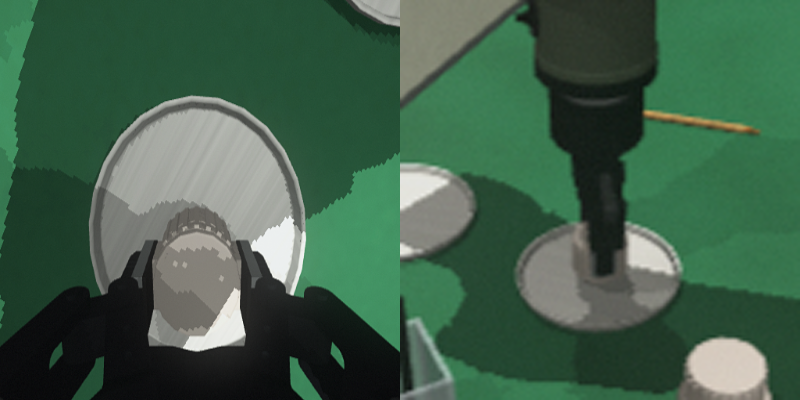

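Request:
drive_tool --steps '[40,0,0,-3,0,40,0,0,-3,0,40,0,0,-2,0,40,0,0,0,0,40,0,0,0,0]'

```text
clock: 11.58
position: [0.6351, 0.005, 0.0293]
tool_rot: [-1.571, 0.0, -0.966]
force: [-0.3, -0.4, -0.6]
grip_width: 0.0457
```

Request:
drive_tool --steps '[40,0,0,-1,0,40,0,0,-0.5,0,40,0,0,-0.5,0,40,0,0,0,0,40,0,0,0,0]'

```text
clock: 12.0
position: [0.6352, 0.0051, 0.0275]
tool_rot: [-1.571, 0.0, -0.966]
force: [-0.1, 0.1, -1.0]
grip_width: 0.0456
```

Request:
drive_tool --steps '[40,0,0,-0.5,0,40,0,0,-0.5,0,40,0,0,0,0,40,0,0,0,0,40,0,0,0,0]'

```text
clock: 12.42
position: [0.6353, 0.005, 0.0266]
tool_rot: [-1.571, -0.0, -0.966]
force: [-2.0, 0.5, 3.9]
grip_width: 0.0457
```

Request:
drive_tool --steps '[48,0,0,-0.2,0,51,0,0,-0.5,0,54,0,0,-0.5,0,57,0,0,-0.5,0,60,0,0,-0.5,0]'

```text
clock: 12.83
position: [0.6352, 0.005, 0.0242]
tool_rot: [-1.571, 0.0, -0.966]
force: [0.4, -0.8, -0.3]
grip_width: 0.0601
```

Request:
drive_tool --steps '[62,0,0,0,0,66,0,0,0,0,70,0,0,0,0,72,0,0,0,0,72,0,0,0,0]'

```text
clock: 13.25
position: [0.6352, 0.005, 0.0243]
tool_rot: [-1.571, -0.0, -0.966]
force: [0.2, 0.3, 0.8]
grip_width: 0.072
```

Request:
drive_tool --steps '[72,0,0,5,0,72,0,0,8,0,72,0,0,12,0,72,0,0,20,0,72,0,0,25,0]'

```text
clock: 13.67
position: [0.6347, 0.0049, 0.0952]
tool_rot: [-1.572, 0.001, -0.966]
force: [-0.5, -0.4, 0.2]
grip_width: 0.0722
```

Request:
drive_tool --steps '[72,0,0,25,0,72,0,0,25,0,72,0,0,25,0,72,0,0,15,0,72,0,0,0,0]'

```text
clock: 14.08
position: [0.6366, 0.0048, 0.189]
tool_rot: [-1.566, -0.003, -0.966]
force: [0.4, -0.2, 0.1]
grip_width: 0.072
```

```bash
python3 - <<'E'
from h import *
s=monitor.observe();print(s['clock'],s['position'].round(4),s['force'],s['grip_width'])
f=cam('wrist','w9');g=cam('side','s9')
a=cv2.resize(f['frame'][:,:,::-1],(400,400));b=cv2.resize(g['frame'][140:270,170:300,::-1],(400,400),interpolation=cv2.INTER_CUBIC)
cv2.imwrite('pics/c9.png',np.hstack([a,b]))
E
```

```text
14.0833 [0.6366 0.0048 0.189 ] [ 0.42479426 -0.17868193  0.09509957] 0.0720022803941521
```

View pics/c9.png

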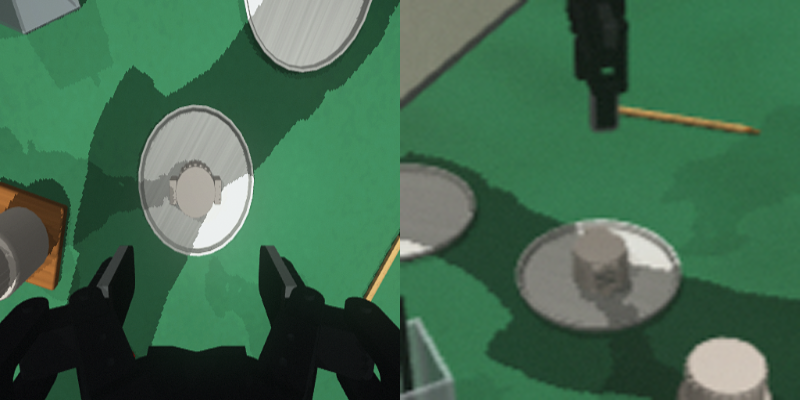

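The cap stands upright in the middle of the near lid (wrist half about (195,190)), and the gripper is clear of it.

```bash
python3 -c "
from h import *
print(workorder.job_done())"
```

```text
the job is handed in; nothing more can be done
None
```

The safety cap is off its tub and stands open side down, near the middle of the tiffin lid nearest the robot's base. The job was handed in at about 14 s.

- **Opening:** I squeezed both tabs at 45 N and turned the cap about 64° anticlockwise. It lifted off freely, at about 1 to 2 N, roughly its own weight.
- **Placing:** I lowered the cap until it touched the lid floor with about 4 N, then released it slowly and backed away.
- **Last checks:** The final wrist and side pictures show the cap upright in the lid. The gripper is well above it and reads no contact force. I did not touch the plain tub or the other items.
- **Disagreements:**
  - The grip width read about 46 mm, against the 48 mm given for fully squeezed tabs. The cap still turned and lifted normally.
  - Closing the grip pressed down with about 24 N. I raised the tool 1 mm before turning to relieve it.
  - A side force of up to 15 N built up near the end of the turn and was gone during the lift.

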